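# Clamp the sample jar in the colour reader and hold its shutter open at the mark

## Robot

A 7-joint arm with a two-finger parallel gripper is mounted at the origin on the work surface. World frame = base frame: x ahead of the robot, y to its left, z up, the work surface at z = 0. Lengths are in m, angles in degrees, forces in N, time in s.
With the tool pointing down it reaches from about 0.4 to 0.9 m from the base axis. Payload 5.6 kg.
Tool frame: the origin (TCP) lies at the very end of the fingers, on their centre line; the grasp point (between the pads) lies 19 mm behind it; z points along the fingers, y is the direction in which the jaws open and shut (so a half turn about z gives the same grasp; the last joint's range is limited). The gripper opens to 92 mm and grips with 3 to 60 N. Pads are 20 mm wide; open, the fingers measure 128 mm over their backs; the gripper's body (75 mm by 189 mm) begins 69 mm behind the grasp point.
Start: joints at [-66.177, 26.786, -0.665, 91.828, 0.344, 61.387, -3.226], TCP at [0.288, 0.583, 0.192] pointing down, gripper open.
Joint ranges: [-144.91, 144.91], [-17.63, 115.5], [-89.93, 88.59], [15.96, 139.68], [-74.01, 254.01], [8.47, 105.57], [-167.45, 167.45]. Speed limits (degrees/s): [147.25, 147.25, 180, 180, 180, 180, 180].

## Interface

Orientations are given as a 3x3 rotation matrix whose columns are the frame's x, y, z axes.
In Python, from plant import ctrl, vision, job_done gives the robot as it stands.
- The arm moves only by the tool step_arm, never from a script. Its argument "plan" is a list that holds one entry, the list of rows, each a list of 7 numbers: the closure, from 0 (fully open) to 1 (shut), then the shift along the tool's x, y, z in m, then the turn, a rotation vector about the tool's x, y, z in rad. In form: [[[fingers, dx, dy, dz, ax, ay, az], ...]]. A call has 1 to 20 rows; each row shifts and turns the commanded pose from where the row before left it, along the tool's axes as they then stand; what a row does not reach is not made up. A row lasts 1/10 s, in which the tool goes at most 50 mm and 8.59 degrees, less where a joint would pass 70% of its speed; a pose out of reach is approached as far as the arm can. A call is refused whole if a number of a shift passes 0.05 or a number of a turn 0.15, either way. A call with a gripper value outside its range is refused whole. The fingers move at their own pace and stop on an object; "grip_force" is the grip in N (left out, the last holds). Time passes only in rows, so rows that do not move let the fingers close. It gives the time, the measured TCP pose, the force and the opening at its end, in the units of the state.
- ctrl.get_obs(): the state, without advancing time (a new reading comes with each control period).
- vision.get_image(name): name is "scene" or "side" or "wrist"; returns (picture, depth): 400x640x3 uint8, blue, green, red; 400x640 float32, m along the optical axis (not along the pixel's ray), 0 where there is no reading.
- vision.get_calibration(name): a dict with "intrinsics" (3x3 intrinsics, pixels), "rvec" (rotation vector, rad) and "tvec" (3), from world to camera coordinates, as OpenCV has them; the wrist camera has in their place "T_tool_cam" (4x4, takes a point from camera to tool coordinates, whose origin is the TCP and whose axes are the flange's). Camera axes: x right, y down, z forward; pixel columns grow to the right and rows downward; lengths in m; the calibration is good to about 2 mm. The wrist camera is an equidistant fisheye: a pixel r from the principal point sees the ray r / f radians off the axis. A picture is of the moment at which its call begins: read the wrist's pose just before it. get_calibration takes no time and is no camera call.
- job_done(): hands the job in, once; it reports no verdict.
The state is a dict: "time": time; "qpos": joint angles; "joint_vel": joint speeds; "joint_torque": joint torques, N m; "eef_pos": TCP position; "ee_rot": TCP orientation; "force": force on the tool from outside, world axes, zero at the start; "wrist_torque": the same for the moment, N m; "width": opening from 0.0 (shut) to 1.0 (fully open).
Only numpy, scipy, OpenCV 4.12 (cv2) and the standard library are available. Lean on these libraries where they do the work, as an engineer would, in place of code of your own. Each camera call takes 0.05 s, during which the arm holds its last target.

## Task

Get the jar in the colour reader ready for a reading: swing the hold-down clamp arm over centre so that it snaps down and presses on the cap of the jar in the nest. Only when it is clamped, pull the spring-return shutter slide on top of the reading head out by its upright handle until its pointer stands within the gap between the two index lugs, and keep it there: the slide springs back when let go, so the program finishes while still holding it steady at the mark, with the clamp still down on the jar. Keep the jar seated and upright in its nest, and leave everything else on the bench where it is.

Things in the scene. Friction and masses are not known exactly. Their poses are not given: they have to be found in the camera images.
- reader: Colour reader, fixed to the bench at a varying place and yaw. Origin on the bench; z up. Own frame, mm: base plate x -100..100, y -155..165, 12 thick; reading head x -90..90, y -124..-8, top z 70; jar nest at (0, 60); clamp post at (0, 130), x -18..27 with its spring, 26 in y, top z 136. The clamp arm swings in the plane x = 0 from the +y side over to -y; the slide is pulled towards -x.
- nest (a point): Centre of the nest floor, 12 mm above the bench: a low black collar 14 mm high round the jar's foot.
- sample_jar: The jar to be read, amber with a flat straw-coloured cap, 56 mm wide, 90 mm high, no tag, standing loose in the nest; origin under its centre. Its cap top is 102 mm above the bench.
- clamp_pivot (a point): Pivot of the clamp arm, 125 mm above the bench, between the cheeks of the post (reader frame x 0, y 130).
- clamp (a joint): Clamp arm angle, rad. 0 = open (start): leaning 2.3 rad back from clamped, knob 70 mm to the pivot's +y side (reader frame) and 78 mm above it. Grows as the arm swings up, over and down towards -y; at 2.3 it is level with its foot on the cap (stop without jar 2.42). A spring drives it back to 0 below about 0.73 (arm upright) and, past that, snaps it shut by itself, pressing 6 to 7 N. It needs under 8 N.
- clamp_knob (a point): Centre of the bare metal ball knob, 28 mm across, at the end of the clamp arm, 105 mm from the pivot. The arm is a steel bar 16 mm wide (along the reader's x) and 12 mm thick; the rubber foot stands 23 mm below the bar's middle line (when level), 70 mm from the pivot.
- shutter (a joint): How far the shutter slide is drawn, m: 0 is home (the start, to which a spring returns it), 0.062 the end stop. It moves towards the reader's -x. The pull needed is about 5 N at home and rises by 0.15 N per mm.
- handle (a point): Grip point on the slide's handle, 106 mm above the bench: an upright black block, 12 mm thick along the reader's x, 26 mm wide along y, from 84 to 124 mm above the bench, on a flat steel slide (24 mm wide, top at 84 mm). Nothing stands beside it above the slide within 70 mm.
- pointer (a point): Tip of the slide's pointer, a steel blade 4 mm wide that sticks out of the slide's -y side, exactly beside the handle (same reader x), 28 mm from the handle's middle; 82 mm above the bench.
- index: The mark: plate on the head on the slide's -y side with two black lugs 12 mm high, each 10 mm wide in x, 12 mm gap between. Origin mid-gap on the head's top; axes as the reader's. Its place along the travel varies, 25 to 48 mm from home. The slide is at the mark when the pointer's x in this frame is 0; within 4 mm the whole pointer is in the gap.
- jar_a: Sample jar like the one in the reader (56 mm wide, 90 mm high, blue tag) standing on the bench; origin under its centre. Leave alone.
- jar_b: Sample jar like the one in the reader (56 mm wide, 90 mm high, blue tag) standing on the bench; origin under its centre. Leave alone.
- jar_c: Sample jar like the one in the reader (56 mm wide, 90 mm high, blue tag) standing on the bench; origin under its centre. Leave alone.
- jar_d: Sample jar like the one in the reader (56 mm wide, 90 mm high, blue tag) standing on the bench; origin under its centre. Leave alone.
- beaker: Empty glass beaker, 68 mm wide, 85 mm high; origin under its centre. Leave alone.
- tip_box: Closed white box of pipette tips with a grey lid, 120 x 80 x 57 mm; origin under its centre. Leave alone.
- dish: Flat clear dish, 80 mm wide, 16 mm high; origin under its centre. Leave alone.
Not all that is in view belongs to the job. What is shaped like the sample_jar but green or turquoise is not meant.

How it is judged:
By the outcome, as a careful person would: the job done as asked, in the order asked, and still so for the second after the job is handed in, while the arm keeps its last pose, push and grip.
It also fails if it takes over 43 s, if anything falls off the work surface, if the arm or the gripper's body presses on something with over 40 N, if the wrist force passes 120 N, or if a joint passes its speed limit or range.

## Working session

There is one attempt and no reset: what is moved stays moved. The work goes in short steps, Python scripts to look and compute and a tool call to move; the robot and the scene stay as the last step left them, time stands still between calls to the robot, and variables do not carry over. Pictures are saved under pics/ and viewed, and the job is handed in when it is done.

Besides the shell and the picture viewer there is one more tool, called after ">>>" as a command line: name --argument value ..., lists and objects as JSON in quotes. step_arm: Moves the arm, as the interface text tells. Its arguments: {"type":"object","properties":{"plan":{"type":"array","items":{"type":"array","items":{"type":"array","items":{"type":"number"}}}},"grip_force":{"type":"number"}},"required":["plan"]}

```bash
ls; mkdir -p pics; python3 - <<'E'
from plant import ctrl, vision
import cv2,numpy as np
o=ctrl.get_obs()
print({k:np.round(v,3).tolist() for k,v in o.items()})
for n in ["scene","side","wrist"]:
    im,d=vision.get_image(n); cv2.imwrite(f"pics/{n}0.png",im); np.save(f"pics/{n}0.npy",d)
    c=vision.get_calibration(n); print(n,{k:np.round(v,4).tolist() for k,v in c.items()})
E
```

```text
pics
{'time': 0.0, 'qpos': [-66.177, 26.836, -0.664, 91.879, 0.343, 61.385, -3.226], 'joint_vel': [0.014, -0.015, -0.019, 0.046, -0.022, -0.019, 0.012], 'joint_torque': [0.0, -52.057, -0.012, -24.376, -0.057, 0.017, 0.0], 'eef_pos': [0.288, 0.582, 0.191], 'ee_rot': [[-0.897, 0.443, -0.001], [0.443, 0.897, -0.002], [-0.0, -0.002, -1.0]], 'force': [-0.017, 0.054, -0.238], 'wrist_torque': [-0.025, -0.038, -0.043], 'width': 1.003}
scene {'intrinsics': [[384.5465, 0.0, 321.0052], [0.0, 384.5465, 203.8279], [0.0, 0.0, 1.0]], 'rvec': [1.8224, 1.4776, -0.7169], 'tvec': [-0.1387, -0.179, 1.5812]}
side {'intrinsics': [[368.9432, 0.0, 323.0203], [0.0, 368.9432, 198.2509], [0.0, 0.0, 1.0]], 'rvec': [2.4262, -0.3538, 0.1519], 'tvec': [-0.4776, 0.2338, 1.2512]}
wrist {'intrinsics': [[309.7069, 0.0, 321.2943], [0.0, 309.7069, 202.034], [0.0, 0.0, 1.0]], 'T_tool_cam': [[-0.0005, -0.9609, -0.2769, 0.0776], [1.0, -0.0002, -0.0011, 0.0001], [0.001, -0.2769, 0.9609, -0.1932], [0.0, 0.0, 0.0, 1.0]]}
```

View pics/scene0.png

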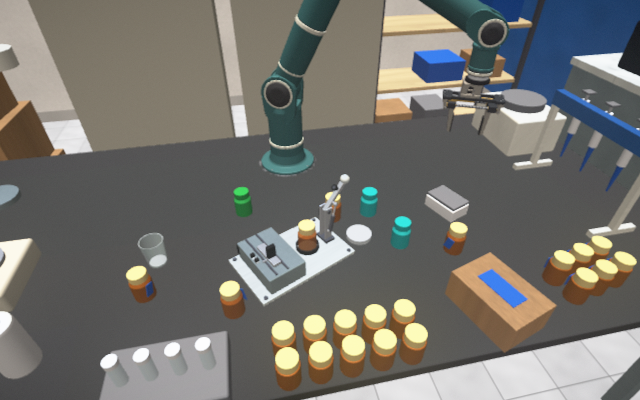

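View pics/side0.png

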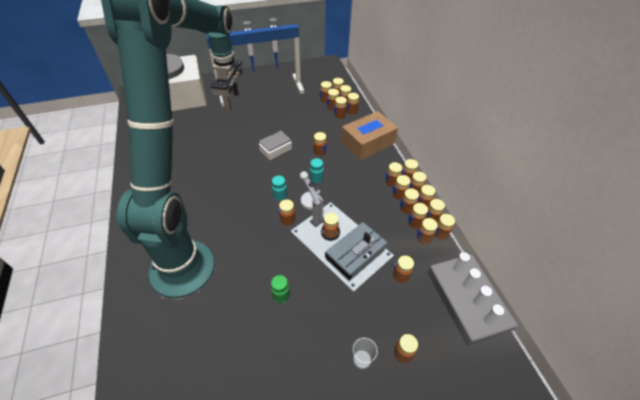

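View pics/wrist0.png

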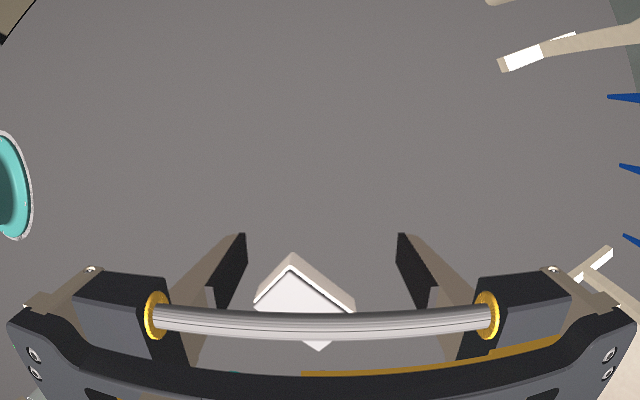

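The scene view shows the reader at about (290,255), with its clamp knob at (344,179), the amber jar in the nest at (307,232) and the slide handle at (270,250). The side view shows the same reader at (343,240).

Could be mistaken for the sample jar:
- Amber jar behind the post, (332,205)
- Amber jars at (140,283), (232,298) and (457,238)
- Turquoise jars at (369,200) and (402,232)
- Green jar at (243,200)

I choose the one in the collar, (307,232). Next is a close crop to check it.

```bash
python3 - <<'E'
import cv2,numpy as np
a=cv2.imread('pics/scene0.png')[165:305,220:390]; b=cv2.imread('pics/side0.png')[160:300,270:410]
cv2.imwrite('pics/crop_sc.png',cv2.resize(a,None,fx=4.2,fy=4.2,interpolation=cv2.INTER_CUBIC))
cv2.imwrite('pics/crop_si.png',cv2.resize(b,None,fx=4.2,fy=4.2,interpolation=cv2.INTER_CUBIC))
E
```

```text
(no output)
```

View pics/crop_sc.png

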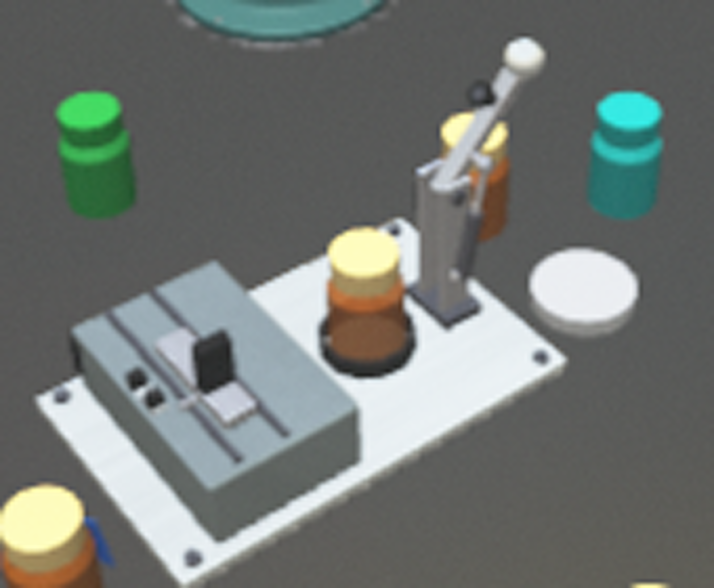

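View pics/crop_si.png

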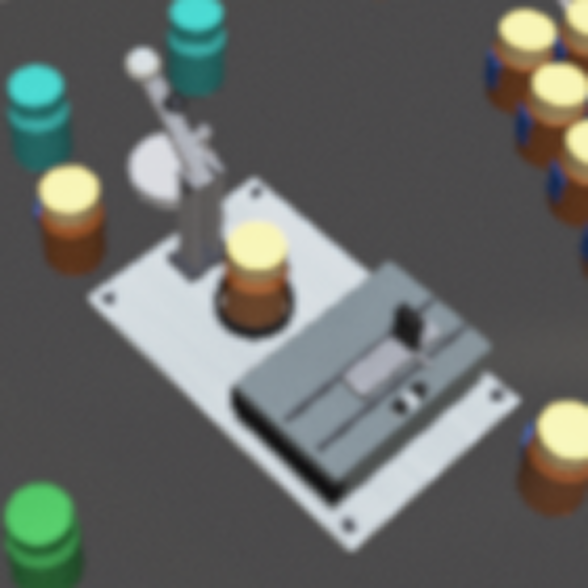

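```bash
cat > h.py <<'E'
import cv2,numpy as np
from plant import ctrl, vision
def cal(n):
    c=vision.get_calibration(n); R=cv2.Rodrigues(np.array(c['rvec'],float))[0]; t=np.array(c['tvec'],float).ravel(); return np.array(c['intrinsics']),R,t
def ray(n,u,v):
    K,R,t=cal(n); return -R.T@t, R.T@np.linalg.solve(K,[u,v,1.])
def onz(n,u,v,z):
    o,d=ray(n,u,v); return o+d*(z-o[2])/d[2]
def tri(p,q):
    (o1,d1),(o2,d2)=ray('scene',*p),ray('side',*q)
    A=np.stack([d1,-d2],1); s=np.linalg.lstsq(A,o2-o1,rcond=None)[0]
    a,b=o1+d1*s[0],o2+d2*s[1]; return (a+b)/2,np.linalg.norm(a-b)
def fit2(loc,w):
    loc,w=np.array(loc),np.array(w)[:,:2]; l0,w0=loc.mean(0),w.mean(0)
    a=loc-l0;b=w-w0; th=np.arctan2((a[:,0]*b[:,1]-a[:,1]*b[:,0]).sum(),(a*b).sum())
    R=np.array([[np.cos(th),-np.sin(th)],[np.sin(th),np.cos(th)]]); o=w0-R@l0
    return th,o,w-(loc@R.T+o)
E
python3 - <<'E'
from h import *
# reader corners (-100,-155),( -100? ) order around
S=dict(scene=[(38,400),(185,583),(567,360),(403,217)],side=[(352,550),(520,402),(255,178),(90,297)])
off=dict(scene=(220,165),side=(270,160))
for n in S:
    P=[onz(n,off[n][0]+u/4.2,off[n][1]+v/4.2,.012) for u,v in S[n]]
    print(n,np.round(P,4).tolist(),[round(np.linalg.norm(P[i]-P[(i+1)%4]),4) for i in range(4)])
    for loc in ([(-.1,-.155),(.1,-.155),(.1,.165),(-.1,.165)],[(.1,-.155),(-.1,-.155),(-.1,.165),(.1,.165)]):
        th,o,r=fit2(loc,P); print(np.degrees(th),o,np.abs(r).max())
def c(n,u,v): return (off[n][0]+u/4.2,off[n][1]+v/4.2)
for nm,a,b in [('knob',(524,57),(143,63)),('cap',(364,250),(257,245)),('handle top',(212,342),(410,313))]:
    print(nm,tri(c('scene',*a),c('side',*b)))
E
```

```text
scene [[0.5303, -0.2452, 0.012], [0.7069, -0.1591, 0.012], [0.5694, 0.1266, 0.012], [0.3897, 0.0426, 0.012]] [np.float64(0.1965), np.float64(0.317), np.float64(0.1984), np.float64(0.3204)]
25.768897063231176 [ 0.55127664 -0.06326916] 0.0022084438179694466
26.08204721440173 [ 0.55130122 -0.06325721] 0.1805071395639405
side [[0.5264, -0.2522, 0.012], [0.7049, -0.1676, 0.012], [0.5671, 0.1209, 0.012], [0.3895, 0.034, 0.012]] [np.float64(0.1975), np.float64(0.3197), np.float64(0.1977), np.float64(0.3173)]
25.58669597158375 [ 0.54914966 -0.07073571] 0.0018105134568993653
25.448418957620827 [ 0.54913877 -0.07074091] 0.17963444530019268
knob (array([0.46262389, 0.11480366, 0.20384947]), np.float64(0.0020638364851676898))
cap (array([ 0.52217777, -0.01195343,  0.09968148]), np.float64(0.004275875551543623))
handle top (array([ 0.61098188, -0.12393736,  0.12076372]), np.float64(0.0022369833284227813))
```

>>> step_arm --plan '[[[0.5, 0, 0, -0.01, 0, 0, 0.1328], [1, 0, 0, -0.01, 0, 0, 0.1328], [1, 0, 0, -0.01, 0, 0, 0.1328], [1, 0, 0, -0.01, 0, 0, 0.1328], [1, 0, 0, -0.01, 0, 0, 0.1328], [1, -0.04, -0.004, 0, 0, 0, 0], [1, -0.04, -0.004, 0, 0, 0, 0], [1, -0.04, -0.004, 0, 0, 0, 0], [1, -0.04, -0.004, 0, 0, 0, 0], [1, -0.04, -0.004, 0, 0, 0, 0], [1, -0.04, -0.004, 0, 0, 0, 0], [1, -0.04, -0.004, 0, 0, 0, 0], [1, -0.04, -0.004, 0, 0, 0, 0], [1, -0.04, -0.004, 0, 0, 0, 0], [1, -0.04, -0.004, 0, 0, 0, 0], [1, -0.04, -0.004, 0, 0, 0, 0], [1, 0, 0, 0, 0, 0, 0]]]' --grip_force 20

```text
time: 1.85
eef_pos: [0.4404, 0.1618, 0.2421]
ee_rot: [[-0.425, 0.905, 0.001], [0.905, 0.425, -0.001], [-0.001, 0.0, -1.0]]
force: [-0.7, -0.3, 0.2]
width: 0.002
```

```bash
python3 - <<'E'
from h import *
o=ctrl.get_obs(); print({k:np.round(o[k],3).tolist() for k in ('time','eef_pos','ee_rot','qpos','width','force')})
im,d=vision.get_image('wrist'); cv2.imwrite('pics/w1.png',im); np.save('pics/w1.npy',d); np.savez('pics/w1p.npz',p=o['eef_pos'],R=o['ee_rot'])
E
```

```text
{'time': 1.85, 'eef_pos': [0.44, 0.162, 0.242], 'ee_rot': [[-0.425, 0.905, 0.001], [0.905, 0.425, -0.001], [-0.001, 0.0, -1.0]], 'qpos': [-43.925, 5.36, 21.119, 114.118, -2.121, 60.881, 3.3], 'width': 0.002, 'force': [-0.71, -0.256, 0.203]}
```

View pics/w1.png

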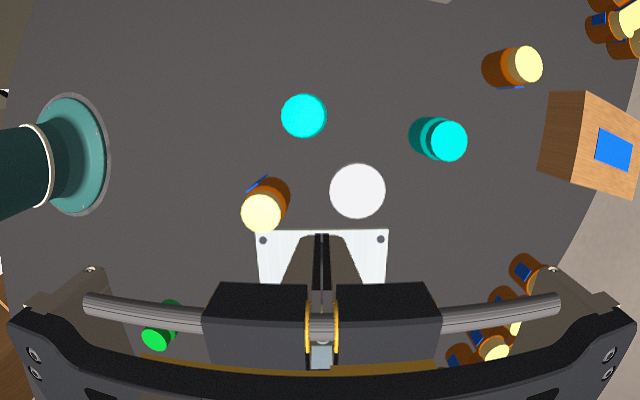

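```bash
cat >> h.py <<'E'
def wonz(u,v,z,p,R):
    c=vision.get_calibration('wrist');K=c['intrinsics'];T=np.array(c['T_tool_cam'])
    a=np.array([u-K[0][2],v-K[1][2]])/K[0][0]; r=np.hypot(*a)
    d=np.array([*(a/max(r,1e-9)*np.sin(r)),np.cos(r)])
    d=R@T[:3,:3]@d; o=p+R@T[:3,3]; return o+d*(z-o[2])/d[2]
def toR(w,o=(.550,-.067),yaw=25.68):
    t=np.radians(yaw);c,s=np.cos(t),np.sin(t);d=np.array(w[:2])-o;return np.array([c*d[0]+s*d[1],-s*d[0]+c*d[1]])
E
python3 - <<'E'
from h import *
q=np.load('pics/w1p.npz');p,R=np.array(q['p']),np.array(q['R'])
for u,v in [(254,230),(389,230),(263,240),(380,239)]:
    w=wonz(u,v,.012,p,R); print(w,toR(w))
print(toR(p))
im=cv2.imread('pics/w1.png'); cv2.imwrite('pics/w1c.png',cv2.resize(im[210:400,220:420],None,fx=4,fy=3.1))
E
```

```text
[0.38723736 0.03955396 0.012     ] [-0.10051173  0.16656175]
[0.56928701 0.12493175 0.012     ] [0.10055457 0.16461641]
[0.40552072 0.03047343 0.012     ] [-0.08796925  0.15045513]
[0.56378526 0.10649964 0.012     ] [0.08760878 0.15038903]
[0.00032087 0.25366725]
```

View pics/w1c.png

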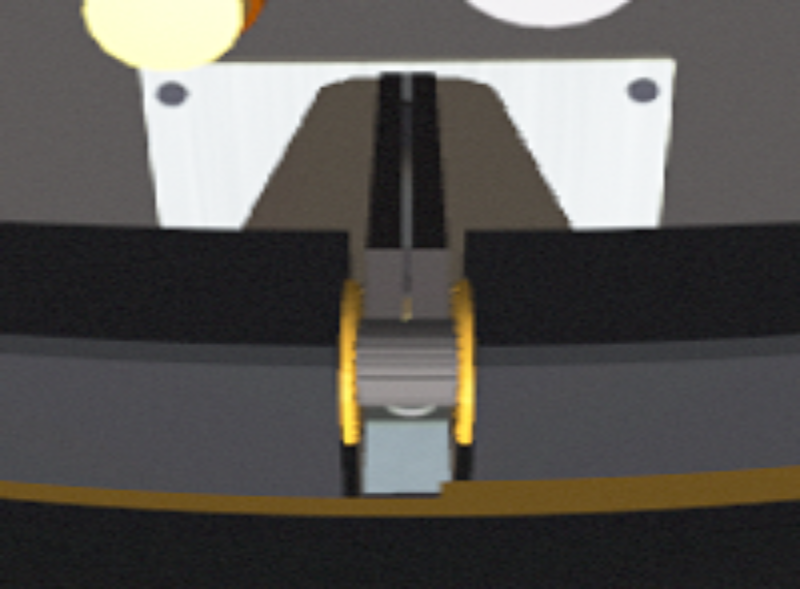

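>>> step_arm --plan '[[[1, 0, 0, 0.026, 0, 0, 0.005], [1, 0, 0, 0.026, 0, 0, 0.005], [1, -0.02, 0, 0, 0, 0, 0], [1, -0.01, 0, 0, 0, 0, 0], [1, -0.01, 0, -0.004, 0, 0, 0], [1, -0.01, 0, -0.004, 0, 0, 0], [1, -0.01, 0, -0.004, 0, 0, 0]]]'

```text
time: 2.6
eef_pos: [0.4649, 0.1127, 0.2028]
ee_rot: [[-0.425, 0.905, 0.001], [0.905, 0.425, 0.001], [0.0, 0.001, -1.0]]
force: [-0.0, -0.1, 0.9]
width: 0.005
```

```bash
python3 - <<'E'
from h import *
o=ctrl.get_obs(); print({k:np.round(o[k],3).tolist() for k in ('time','eef_pos','force')},toR(o['eef_pos']))
a,_=vision.get_image('scene');b,_=vision.get_image('side')
f=lambda x:cv2.resize(x,(380,380),interpolation=cv2.INTER_CUBIC)
cv2.imwrite('pics/p2.png',np.hstack([f(a[130:300,220:390]),f(b[140:300,260:420])]))
E
```

```text
{'time': 2.6, 'eef_pos': [0.465, 0.113, 0.203], 'force': [-0.003, -0.065, 0.87]} [0.00117023 0.1988002 ]
```

View pics/p2.png

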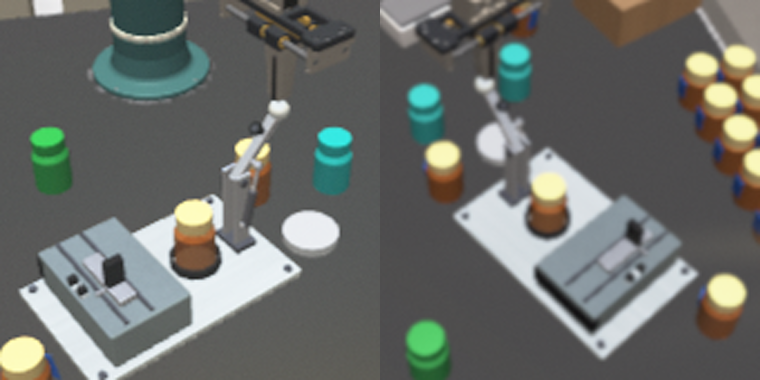

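The closed fingers stand just behind the knob: (275,100) in the left tile and (487,80) in the right. Nothing else has been touched, so I keep pushing.

>>> step_arm --plan '[[[1, -0.01, 0, -0.004, 0, 0, 0], [1, -0.01, 0, -0.004, 0, 0, 0], [1, -0.01, 0, -0.003, 0, 0, 0], [1, -0.01, 0, 0, 0, 0, 0]]]'

```text
time: 3.1
eef_pos: [0.4819, 0.0757, 0.2134]
ee_rot: [[-0.424, 0.906, 0.001], [0.906, 0.424, 0.0], [-0.0, 0.001, -1.0]]
force: [0.7, -0.2, -0.2]
width: 0.002
```

```bash
cat > look.py <<'E'
from h import *
import sys
o=ctrl.get_obs(); print({k:np.round(o[k],3).tolist() for k in ('time','eef_pos','force','width')},toR(o['eef_pos']))
a,_=vision.get_image('scene');b,_=vision.get_image('side')
f=lambda x:cv2.resize(x,(380,380),interpolation=cv2.INTER_CUBIC)
n=sys.argv[1]
cv2.imwrite(f'pics/{n}_a.png',a);cv2.imwrite(f'pics/{n}_b.png',b)
cv2.imwrite(f'pics/{n}.png',np.hstack([f(a[130:300,220:390]),f(b[140:300,260:420])]))
E
python3 look.py p3
```

```text
{'time': 3.1, 'eef_pos': [0.482, 0.076, 0.213], 'force': [0.65, -0.223, -0.188], 'width': 0.002} [0.00051736 0.15812642]
```

View pics/p3.png

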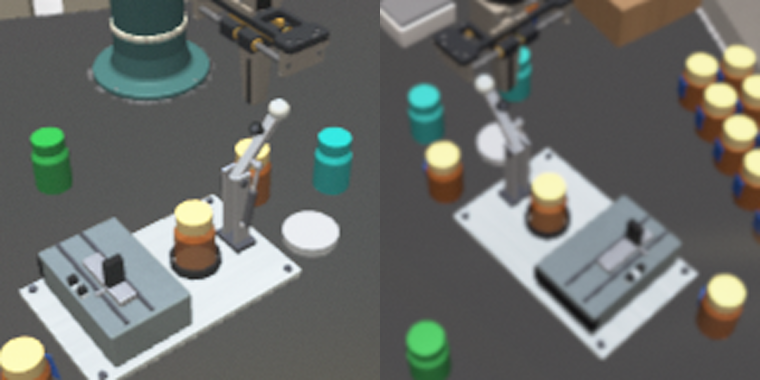

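```bash
python3 - <<'E'
from h import *
o=ctrl.get_obs(); p=np.array(o['eef_pos'])
for n in('scene','side'):
    K,R,t=cal(n)
    for w in (p,[.4633,.1132,.203]):
        q=K@(R@np.array(w)+t); print(n,q[:2]/q[2])
a=cv2.imread('pics/p3_a.png')[120:230,290:390];b=cv2.imread('pics/p3_b.png')[130:230,270:360]
f=lambda x:cv2.resize(x,(390,390),interpolation=cv2.INTER_CUBIC)
cv2.imwrite('pics/p3z.png',np.hstack([f(a),f(b)]))
E
```

```text
scene [332.71312352 181.63354526]
scene [344.03423812 179.26978034]
side [312.55045318 180.05270896]
side [304.23544032 175.1875194 ]
```

View pics/p3z.png

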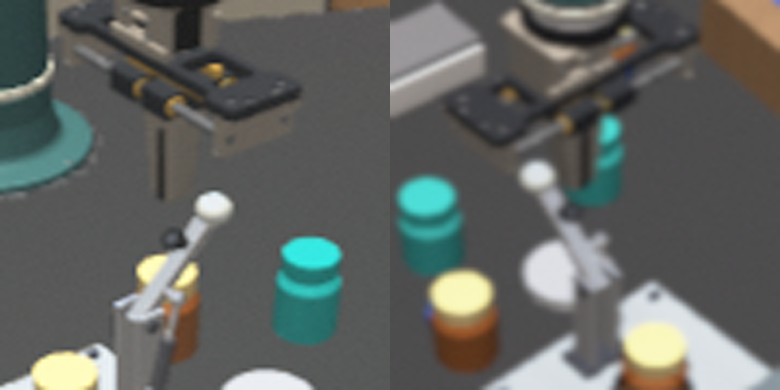

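```bash
python3 - <<'E'
from h import *
for s in [(331.5,174.5),(336,174)]:
    for q in [(314.5,180),(312,178)]:
        w,e=tri(s,q); print(np.round(w,4),round(e,4),toR(w))
K,R,t=cal('scene')
print(vision.get_image('scene')[1][[165,170,173,176,180,183],332], (R@np.array([.4819,.0757,.213])+t)[2], (R@np.array([.4633,.1132,.203])+t)[2])
b=cv2.imread('pics/p3_b.png')[150:200,290:340];a=cv2.imread('pics/p3_a.png')[145:195,310:360]
f=lambda x:cv2.resize(x,(390,390),interpolation=cv2.INTER_NEAREST)
cv2.imwrite('pics/p3y.png',np.hstack([f(a),f(b)]))
E
```

```text
[0.4825 0.0656 0.2326] 0.0149 [-0.00333778  0.14872653]
[0.4775 0.0701 0.2327] 0.0054 [-0.00592062  0.15502672]
[0.4831 0.075  0.2291] 0.0246 [0.00126967 0.15693041]
[0.478  0.0797 0.2292] 0.0151 [-0.00132569  0.16338407]
[1.0460833 1.0543518 1.0619245 1.0699294 1.4675063 1.4565066] 1.091239333836251 1.1177196751988125
```

View pics/p3y.png

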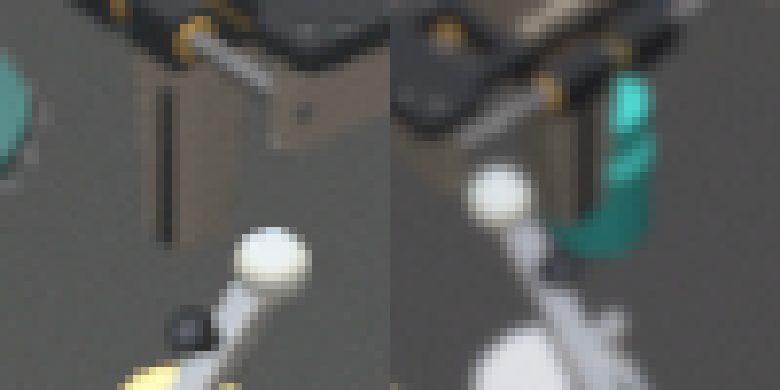

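```bash
python3 - <<'E'
from h import *
p=np.array([.288,.582,.191]);R0=np.array([[-0.897, 0.443, -0.001], [0.443, 0.897, -0.002], [-0.0, -0.002, -1.0]])
t=[]
for n,x0,y0 in(('scene',430,80),('side',200,60)):
    im=cv2.imread(f'pics/{n}0.png'); K,R,tt=cal(n); s=6.5
    c=cv2.resize(im[y0:y0+60,x0:x0+60],(390,390),interpolation=cv2.INTER_NEAREST)
    for w in (p,p+R0[:,1]*.046,p-R0[:,1]*.046,p+R0[:,1]*.064,p-R0[:,1]*.064):
        q=K@(R@w+tt); q=q[:2]/q[2]; print(n,q); cv2.circle(c,tuple(int(v) for v in ((q-[x0,y0])*s)),3,(0,0,255),1)
    t.append(c)
cv2.imwrite('pics/tip0.png',np.hstack(t))
E
```

```text
scene [462.09043819 137.82336877]
scene [475.9751671 139.4385846]
scene [448.39131397 136.2297444 ]
scene [481.45966629 140.07659849]
scene [443.08050546 135.61193601]
side [233.36330652 105.97480006]
side [236.84133953  99.433892  ]
side [229.74838819 112.77313932]
side [238.16672182  96.94133266]
side [228.2948261 115.506758 ]
```

View pics/tip0.png

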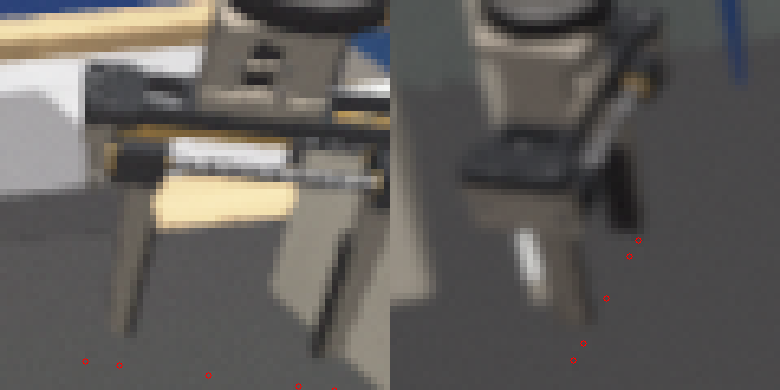

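```bash
python3 - <<'E'
from h import *
c=vision.get_calibration('wrist');K=c['intrinsics'];T=np.array(c['T_tool_cam'])
def pt(u,v,d):
    a=np.array([u-K[0][2],v-K[1][2]])/K[0][0]; r=np.hypot(*a); k=np.array([*(a/r*np.sin(r)),np.cos(r)]); P=k/k[2]*d[v,u]; return T[:3,:3]@P+T[:3,3]
d=np.load('pics/w1.npy')
for v in range(228,262,3): print(v,np.round(pt(316,v,d),4),np.round(pt(300,v,d),4))
d=np.load('pics/wrist0.npy')
for v in range(230,262,4): print(v,np.round(pt(243,v,d),4))
E
```

```text
228 [-0.0874 -0.0078  0.2393] [-0.0886 -0.0319  0.2424]
231 [-0.0886 -0.0076  0.2301] [-0.0891 -0.0312  0.2313]
234 [ 0.0101 -0.0029 -0.0257] [-0.0933 -0.0312  0.2299]
237 [ 0.0095 -0.0028 -0.0289] [-0.098  -0.0313  0.2297]
240 [ 0.0095 -0.0028 -0.0334] [ 0.0089 -0.0118 -0.0321]
243 [ 0.0096 -0.0027 -0.0377] [ 0.0086 -0.0116 -0.0356]
246 [ 0.0095 -0.0026 -0.0414] [ 0.0094 -0.0112 -0.0413]
249 [ 0.0094 -0.0026 -0.0452] [ 0.0092 -0.011  -0.0447]
252 [ 0.0099 -0.0025 -0.0498] [ 0.0095 -0.0107 -0.0491]
255 [ 0.0097 -0.0025 -0.053 ] [ 0.0094 -0.0105 -0.0525]
258 [ 0.0097 -0.0024 -0.0564] [ 0.0097 -0.0103 -0.0564]
261 [ 0.0094 -0.0024 -0.0591] [ 0.0093 -0.0101 -0.059 ]
230 [-0.0722 -0.106   0.1899]
234 [ 0.0096 -0.0465 -0.0255]
238 [ 0.0086 -0.0456 -0.0294]
242 [ 0.0057 -0.0461 -0.0287]
246 [ 0.0034 -0.0462 -0.0293]
250 [ 0.0016 -0.0459 -0.031 ]
254 [ 0.0007 -0.0452 -0.0345]
258 [-0.0015 -0.0452 -0.0354]
```

Depth in the wrist view puts the fingertips about 20–25 mm behind the reported TCP, and the two fixed views say 16–20 mm. The push therefore went just over the knob, which has not moved. I'll go back behind it and push lower.

>>> step_arm --plan '[[[1, 0, 0, -0.03, 0, 0, 0], [1, 0.046, 0, -0.005, 0, 0, 0], [1, 0.046, 0, 0, 0, 0, 0], [1, 0, 0, 0.038, 0, 0, 0], [1, 0, 0, 0.038, 0, 0, 0], [1, -0.016, 0, 0, 0, 0, 0], [1, -0.008, 0, 0, 0, 0, 0], [1, -0.008, 0, -0.004, 0, 0, 0], [1, -0.008, 0, -0.004, 0, 0, 0], [1, -0.008, 0, -0.004, 0, 0, 0]]]'

```text
time: 4.25
eef_pos: [0.4622, 0.1195, 0.1856]
ee_rot: [[-0.426, 0.905, -0.0], [0.905, 0.426, 0.005], [0.005, 0.002, -1.0]]
force: [-3.7, 6.7, 5.9]
width: 0.001
```

```bash
python3 look.py p4
```

```text
{'time': 4.25, 'eef_pos': [0.462, 0.12, 0.186], 'force': [-3.738, 6.699, 5.883], 'width': 0.001} [0.00169392 0.20614591]
```

View pics/p4.png

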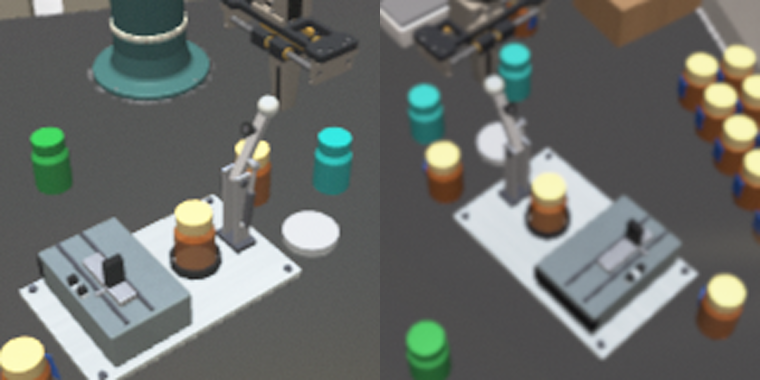

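The knob is now moving with the fingers, at (267,103) in the left tile. I continue past upright.

>>> step_arm --plan '[[[1, -0.008, 0, -0.003, 0, 0, 0], [1, -0.008, 0, -0.003, 0, 0, 0], [1, -0.008, 0, -0.003, 0, 0, 0], [1, -0.008, 0, -0.002, 0, 0, 0], [1, -0.008, 0, -0.002, 0, 0, 0], [1, -0.008, 0, 0, 0, 0, 0], [1, -0.008, 0, 0, 0, 0, 0], [1, -0.008, 0, 0, 0, 0, 0], [1, 0, 0, 0, 0, 0, 0], [1, 0, 0, 0, 0, 0, 0]]]'

```text
time: 5.35
eef_pos: [0.4896, 0.0582, 0.1967]
ee_rot: [[-0.424, 0.906, -0.0], [0.906, 0.424, -0.0], [-0.0, -0.001, -1.0]]
force: [-0.1, -0.5, 0.3]
width: 0.004
```

```bash
python3 look.py p5
```

```text
{'time': 5.35, 'eef_pos': [0.49, 0.058, 0.197], 'force': [-0.092, -0.465, 0.269], 'width': 0.004} [-0.00020158  0.13898767]
```

View pics/p5.png

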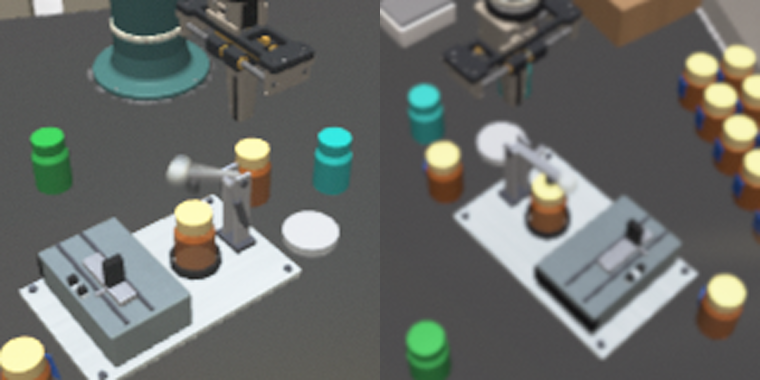

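The clamp has gone over: the knob at (183,172) in the left tile is blurred, still falling onto the cap. I lift and go to a viewing pose on the head's −y side, with the fingers open.

>>> step_arm --plan '[[[1, 0, 0, -0.02, 0, 0, 0], [0.5, -0.042, 0.001, 0, 0, 0, 0], [0, -0.042, 0.001, 0, 0, 0, 0], [0, -0.042, 0.001, 0, 0, 0, 0], [0, -0.042, 0.001, 0, 0, 0, 0], [0, -0.042, 0.001, 0, 0, 0, 0], [0, -0.042, 0.001, 0, 0, 0, 0], [0, -0.042, 0.001, 0.01, 0, 0, 0], [0, -0.042, 0.001, 0.01, 0, 0, 0], [0, 0, 0, 0.02, 0, 0, 0], [0, 0, 0, 0, 0, 0, 0]]]'

```text
time: 6.55
eef_pos: [0.6376, -0.2425, 0.1734]
ee_rot: [[-0.423, 0.906, -0.006], [0.906, 0.423, 0.001], [0.004, -0.005, -1.0]]
force: [-0.3, 1.0, -0.2]
width: 0.851
```

```bash
python3 look.py p6; python3 - <<'E'
from h import *
o=ctrl.get_obs(); print(np.round(o['qpos'],1))
im,d=vision.get_image('wrist'); cv2.imwrite('pics/w6.png',im); np.save('pics/w6.npy',d); np.savez('pics/w6p.npz',p=o['eef_pos'],R=o['ee_rot'])
E
```

```text
{'time': 6.55, 'eef_pos': [0.638, -0.242, 0.173], 'force': [-0.345, 0.955, -0.178], 'width': 0.851} [ 0.00289289 -0.19611902]
[ -2.8  33.   30.4  89.  -18.   63.   57.1]
```

View pics/p6.png

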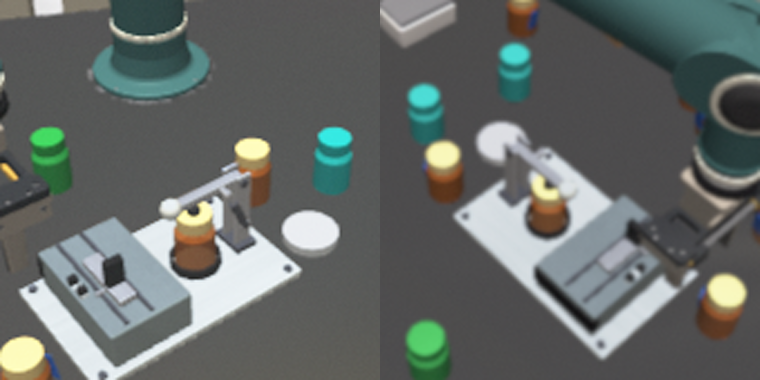

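View pics/w6.png

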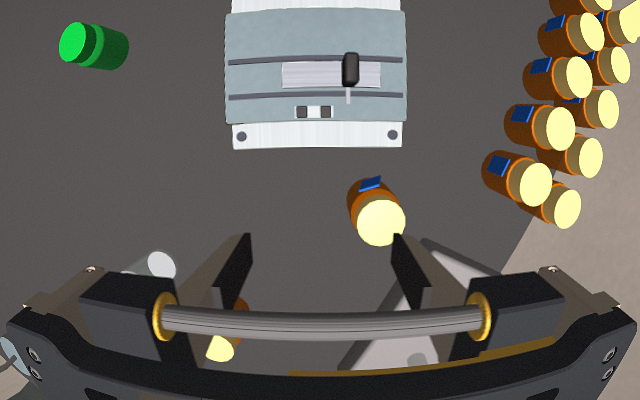

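Both fixed views show the clamp level on the cap and the jar upright in its collar. The wrist view shows the slide with its handle at (350,70), the pointer at (348,97) and the lugs at (302,112) and (326,112).

```bash
python3 - <<'E'
from h import *
q=np.load('pics/w6p.npz');p,R=q['p'],q['R']
im=cv2.imread('pics/w6.png'); cv2.imwrite('pics/w6c.png',cv2.resize(im[40:130,270:390],None,fx=6,fy=6,interpolation=cv2.INTER_CUBIC))
for n,u,v,z in [('cornL',232.5,149,.012),('cornR',402.5,147,.012),('lugL',302,112,.082),('lugR',326.5,111.5,.082),('ptr',348,102,.082),('handle top',350.5,62,.124)]:
    w=wonz(u,v,z,p,R); print(n,np.round(w,4),np.round(toR(w),4))
E
```

```text
cornL [ 0.5267 -0.2494  0.012 ] [-0.1    -0.1543]
cornR [ 0.7082 -0.1619  0.012 ] [ 0.1014 -0.1541]
lugL [ 0.5891 -0.1754  0.082 ] [-0.0118 -0.1147]
lugR [ 0.6093 -0.1656  0.082 ] [ 0.0107 -0.1145]
ptr [ 0.6233 -0.149   0.082 ] [ 0.0305 -0.1056]
handle top [ 0.6088 -0.1221  0.124 ] [ 0.0291 -0.0752]
```

View pics/w6c.png

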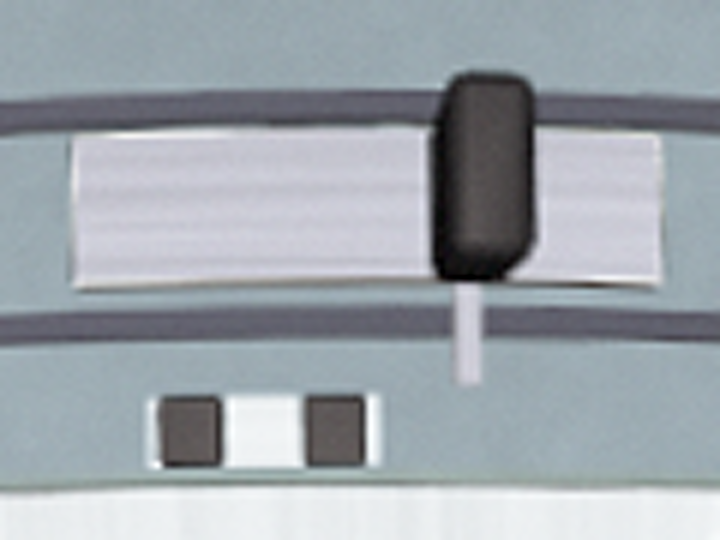

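The lug spacing measures 22 mm, as it must. The pointer is 31.5 mm from mid-gap, and the handle is at reader (30,−77.5). I move over it and come down part way.

>>> step_arm --plan '[[[0.3, 0.0395, 0.0086, 0, 0, 0, -0.012], [0.3, 0.0395, 0.0086, 0, 0, 0, 0], [0.3, 0.0395, 0.0086, 0, 0, 0, 0], [0.3, 0, 0, 0.035, 0, 0, 0], [0.3, 0, 0, 0.035, 0, 0, 0], [0.3, 0, 0, 0, 0, 0, 0]]]'

```text
time: 7.3
eef_pos: [0.6091, -0.1216, 0.1044]
ee_rot: [[-0.438, 0.899, -0.006], [0.899, 0.438, 0.002], [0.004, -0.005, -1.0]]
force: [-0.9, 0.7, -0.7]
width: 0.699
```

```bash
python3 look.py p7;python3 - <<'E'
from h import *
o=ctrl.get_obs()
im,d=vision.get_image('wrist'); cv2.imwrite('pics/w7.png',im); np.save('pics/w7.npy',d); np.savez('pics/w7p.npz',p=o['eef_pos'],R=o['ee_rot'])
E
```

```text
{'time': 7.3, 'eef_pos': [0.609, -0.122, 0.104], 'force': [-0.941, 0.692, -0.721], 'width': 0.699} [ 0.02957479 -0.07482311]
```

View pics/p7.png

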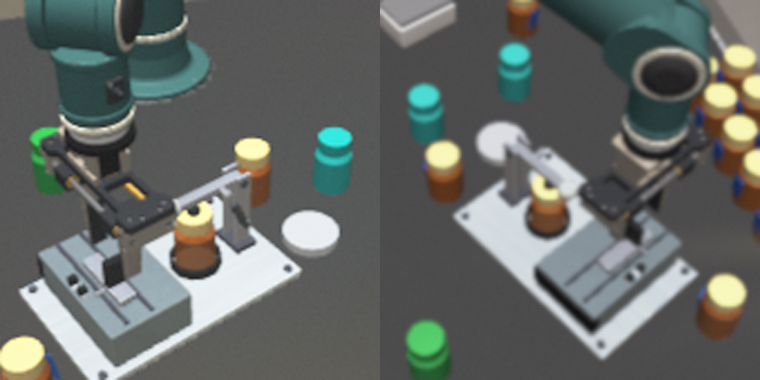

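View pics/w7.png

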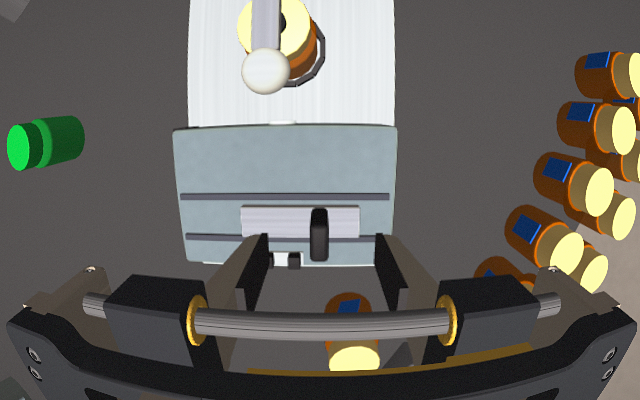

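```bash
python3 - <<'E'
from h import *
c=vision.get_calibration('wrist');K=c['intrinsics'];T=np.array(c['T_tool_cam'])
q=np.load('pics/w7p.npz');p,R=q['p'],q['R'];d=np.load('pics/w7.npy')
def pt(u,v):
    a=np.array([u-K[0][2],v-K[1][2]])/K[0][0]; r=np.hypot(*a); k=np.array([*(a/r*np.sin(r)),np.cos(r)]); P=T[:3,:3]@(k/k[2]*d[v,u])+T[:3,3]; return R@P+p
for u,v in [(263,233),(263,235),(263,237),(263,240),(379,235),(379,237),(379,240),(319,212),(319,230),(300,222),(250,222),(250,212),(220,160)]:
    w=pt(u,v); print(u,v,np.round(w,4),np.round(toR(w),4))
E
```

```text
263 233 [ 0.5768 -0.1301  0.1322] [-0.0032 -0.0685]
263 235 [ 0.5773 -0.1299  0.1354] [-0.0026 -0.0685]
263 237 [ 0.5778 -0.1295  0.1388] [-0.002  -0.0684]
263 240 [ 0.5785 -0.1292  0.143 ] [-0.0013 -0.0685]
379 235 [ 0.6379 -0.1     0.1368] [ 0.065  -0.0678]
379 237 [ 0.6373 -0.1001  0.1402] [ 0.0644 -0.0677]
379 240 [ 0.6373 -0.101   0.1427] [ 0.064  -0.0685]
319 212 [ 0.6054 -0.1131  0.1003] [ 0.0299 -0.0656]
319 230 [ 0.6073 -0.1167  0.1239] [ 0.0301 -0.0696]
300 222 [ 0.5981 -0.1308  0.0851] [ 0.0157 -0.0784]
250 222 [ 0.564  -0.1475  0.0854] [-0.0222 -0.0786]
250 212 [ 0.561  -0.1406  0.0842] [-0.022  -0.0711]
220 160 [ 0.522  -0.1171  0.0717] [-0.0469 -0.0331]
```

>>> step_arm --plan '[[[0.3, -0.003, 0.0005, 0.008, 0, 0, 0], [0.3, 0, 0, 0.008, 0, 0, 0], [0.3, 0, 0, 0, 0, 0, 0]]]'

```text
time: 7.75
eef_pos: [0.6129, -0.127, 0.0902]
ee_rot: [[-0.434, 0.901, -0.001], [0.901, 0.434, 0.0], [0.001, -0.001, -1.0]]
force: [-0.1, -0.5, -0.2]
width: 0.701
```

>>> step_arm --plan '[[[0.3, 0, 0, 0.007, 0, 0, 0], [0.3, 0, 0, 0.006, 0, 0, 0], [0.3, 0, 0, 0, 0, 0, 0]]]'

```text
time: 8.05
eef_pos: [0.6126, -0.1267, 0.0768]
ee_rot: [[-0.435, 0.9, -0.002], [0.9, 0.435, 0.0], [0.001, -0.002, -1.0]]
force: [-0.0, -0.0, 0.0]
width: 0.697
```

```bash
python3 look.py p8; python3 - <<'E'
import cv2,numpy as np
a=cv2.imread('pics/p8_a.png')[210:290,225:305];b=cv2.imread('pics/p8_b.png')[210:290,320:400]
f=lambda x:cv2.resize(x,(390,390),interpolation=cv2.INTER_CUBIC)
cv2.imwrite('pics/p8z.png',np.hstack([f(a),f(b)]))
E
```

```text
{'time': 8.05, 'eef_pos': [0.613, -0.127, 0.077], 'force': [-0.041, -0.018, 0.026], 'width': 0.697} [ 0.03052548 -0.08093412]
```

View pics/p8z.png

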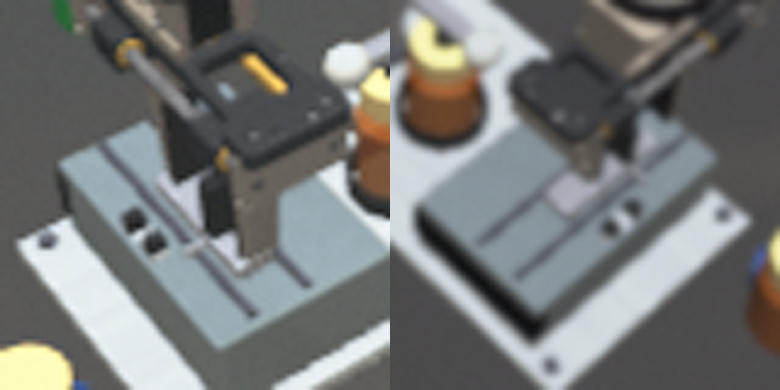

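The fingers straddle the handle with their tips just above the slide and no contact force. I close on it.

>>> step_arm --plan '[[[1, 0.003, 0, 0, 0, 0, 0], [1, 0, 0, 0, 0, 0, 0], [1, 0, 0, 0, 0, 0, 0], [1, 0, 0, 0, 0, 0, 0], [1, 0, 0, 0, 0, 0, 0], [1, 0, 0, 0, 0, 0, 0]]]' --grip_force 35

```text
time: 8.75
eef_pos: [0.6121, -0.1242, 0.0779]
ee_rot: [[-0.435, 0.901, 0.0], [0.901, 0.435, -0.0], [-0.0, 0.0, -1.0]]
force: [-0.4, 0.5, 0.5]
width: 0.201
```

>>> step_arm --plan '[[[1, 0, 0, 0, 0, 0, 0], [1, 0, 0, 0, 0, 0, 0], [1, 0, 0, 0, 0, 0, 0]]]'

```text
time: 9.05
eef_pos: [0.6108, -0.1248, 0.0778]
ee_rot: [[-0.434, 0.901, -0.002], [0.901, 0.434, -0.0], [0.001, -0.002, -1.0]]
force: [-5.2, -0.6, 3.7]
width: 0.127
```

```bash
python3 look.py p9; python3 - <<'E'
from h import *
a=cv2.imread('pics/p9_a.png')[210:290,225:305]
f=lambda x:cv2.resize(x,(390,390),interpolation=cv2.INTER_CUBIC)
im,d=vision.get_image('wrist'); cv2.imwrite('pics/w9.png',im)
cv2.imwrite('pics/p9z.png',np.hstack([f(a),f(im[190:290,270:370])]))
E
```

```text
{'time': 9.05, 'eef_pos': [0.611, -0.125, 0.078], 'force': [-5.184, -0.647, 3.744], 'width': 0.127} [ 0.02973382 -0.07846715]
```

View pics/p9z.png

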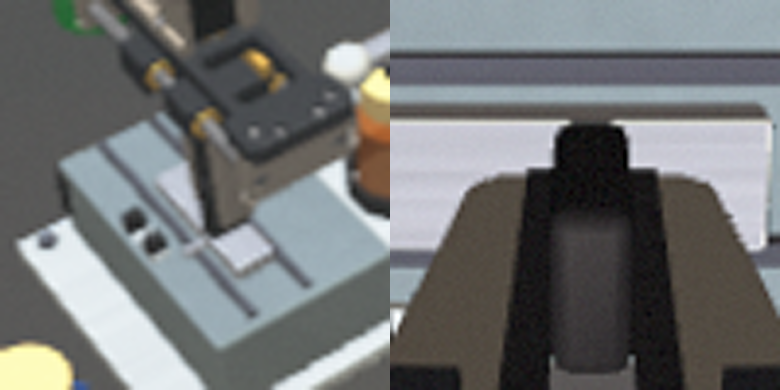

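The handle is gripped: the width is 11.7 mm against the 12 mm given. Now I pull 31.5 mm.

>>> step_arm --plan '[[[1, 0, -0.0045, 0, 0, 0, 0], [1, 0, -0.0045, 0, 0, 0, 0], [1, 0, -0.0045, 0, 0, 0, 0], [1, 0, -0.0045, 0, 0, 0, 0], [1, 0, -0.0045, 0, 0, 0, 0], [1, 0, -0.0045, 0, 0, 0, 0], [1, 0, -0.0045, 0, 0, 0, 0], [1, 0, 0, 0, 0, 0, 0], [1, 0, 0, 0, 0, 0, 0], [1, 0, 0, 0, 0, 0, 0]]]'

```text
time: 10.2
eef_pos: [0.5874, -0.1362, 0.0779]
ee_rot: [[-0.436, 0.9, 0.007], [0.9, 0.436, 0.0], [-0.003, 0.006, -1.0]]
force: [8.4, 1.9, -6.7]
width: 0.127
```

```bash
python3 look.py p10; python3 - <<'E'
from h import *
a=cv2.imread('pics/p10_a.png')[220:280,235:295];b=cv2.imread('pics/p10_b.png')[210:290,320:400]
f=lambda x:cv2.resize(x,(390,390),interpolation=cv2.INTER_CUBIC)
cv2.imwrite('pics/p10z.png',np.hstack([f(a),f(b)]))
o=ctrl.get_obs(); im,d=vision.get_image('wrist'); cv2.imwrite('pics/w10.png',im); np.savez('pics/w10p.npz',p=o['eef_pos'],R=o['ee_rot'])
E
```

```text
{'time': 10.2, 'eef_pos': [0.587, -0.136, 0.078], 'force': [8.368, 1.871, -6.74], 'width': 0.127} [ 0.00369639 -0.07857067]
```

View pics/p10z.png

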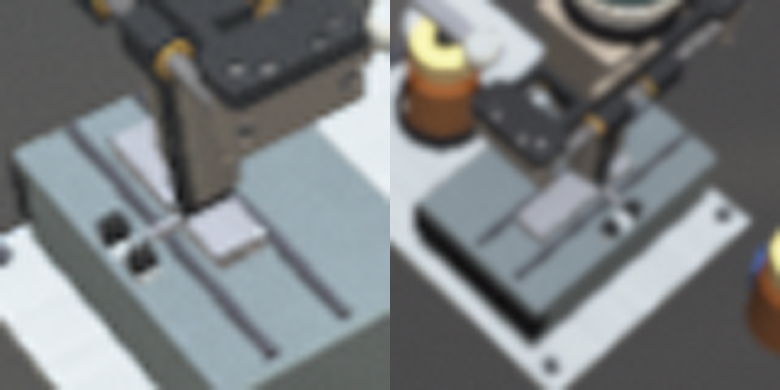

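View pics/w10.png

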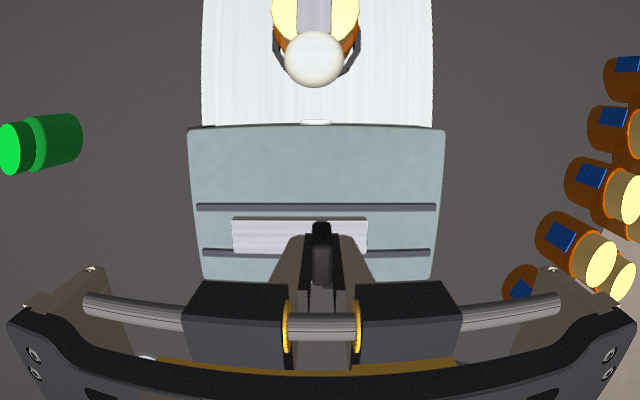

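```bash
python3 - <<'E'
from h import *
a=cv2.imread('pics/p10_a.png')[240:270,245:275];b=cv2.imread('pics/p10_b.png')[235:265,350:380]
f=lambda x:cv2.resize(x,(390,390),interpolation=cv2.INTER_NEAREST)
cv2.imwrite('pics/p10y.png',np.hstack([f(a),f(b)]))
E
```

```text
(no output)
```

View pics/p10y.png

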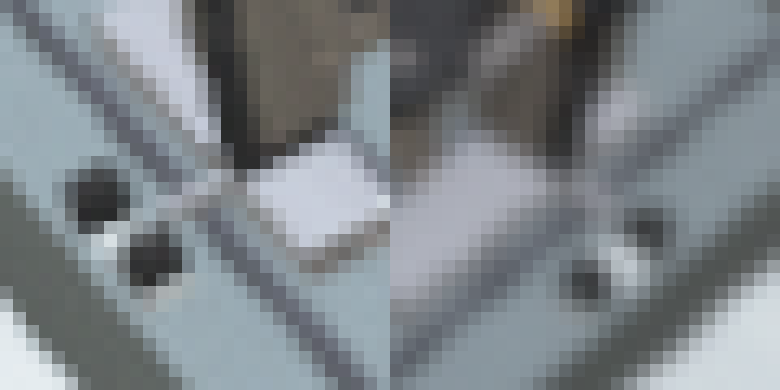

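```bash
python3 - <<'E'
from h import *
for n,px,z in [('scene',(98,193),.079),('scene',(150,253),.079),('scene',(165,210),.082),('scene',(210,190),.082)]:
    print(n,toR(onz(n,245+(px[0])/13,240+px[1]/13,z)))
for px,z in [((650-390,232),.079),((585-390,285),.079),((598-390,205),.082)]:
    print('side',toR(onz('side',350+px[0]/13,235+px[1]/13,z)))
E
```

```text
scene [-0.01046727 -0.1130332 ]
scene [ 0.01123564 -0.1130566 ]
scene [ 0.00514405 -0.10557619]
scene [ 0.00588887 -0.09517755]
side [ 0.00701234 -0.11721191]
side [-0.01641073 -0.1167631 ]
side [ 0.00146039 -0.1040484 ]
```

Scene puts the pointer 4.9 mm short of mid-gap, side 6 mm, and TCP travel 5.5 mm, so the arm yielded a little under the spring. I pull on in small steps.

>>> step_arm --plan '[[[1, 0, -0.003, 0, 0, 0, 0], [1, 0, -0.003, 0, 0, 0, 0], [1, 0, 0, 0, 0, 0, 0], [1, 0, 0, 0, 0, 0, 0], [1, 0, 0, 0, 0, 0, 0]]]'

```text
time: 10.85
eef_pos: [0.5823, -0.1387, 0.0779]
ee_rot: [[-0.436, 0.9, 0.007], [0.9, 0.436, 0.0], [-0.003, 0.007, -1.0]]
force: [10.3, 2.1, -9.2]
width: 0.127
```

```bash
python3 look.py p11; python3 - <<'E'
from h import *
a=cv2.imread('pics/p11_a.png')[240:270,245:275];b=cv2.imread('pics/p11_b.png')[235:265,350:380]
f=lambda x:cv2.resize(x,(390,390),interpolation=cv2.INTER_NEAREST)
cv2.imwrite('pics/p11y.png',np.hstack([f(a),f(b)]))
E
```

```text
{'time': 10.85, 'eef_pos': [0.582, -0.139, 0.078], 'force': [10.281, 2.079, -9.156], 'width': 0.127} [-0.00195884 -0.07861689]
```

View pics/p11y.png

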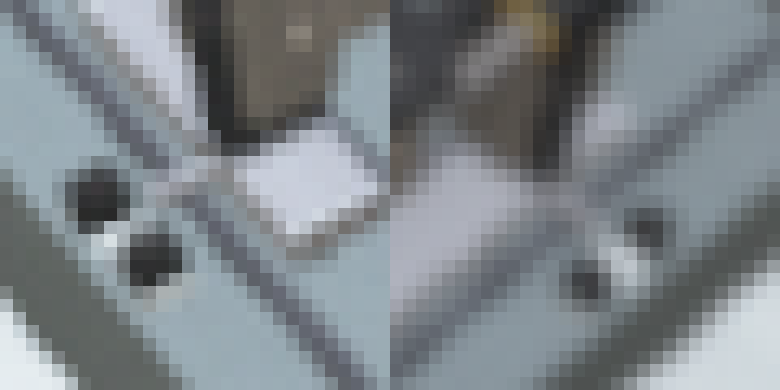

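```bash
python3 - <<'E'
from h import *
for px in [(155,198),(200,172),(180,185)]: print(toR(onz('scene',245+px[0]/13,240+px[1]/13,.082)))
print('side',[toR(onz('side',350+(x-390)/13,235+y/13,.082)) for x,y in [(570,200),(580,210)]])
E
```

```text
[ 0.00085379 -0.10548269]
[ 6.38529179e-05 -9.41620310e-02]
[ 0.00078086 -0.09942255]
side [array([-0.00272605, -0.09829886]), array([-0.00299287, -0.10201009])]
```

View pics/p11.png

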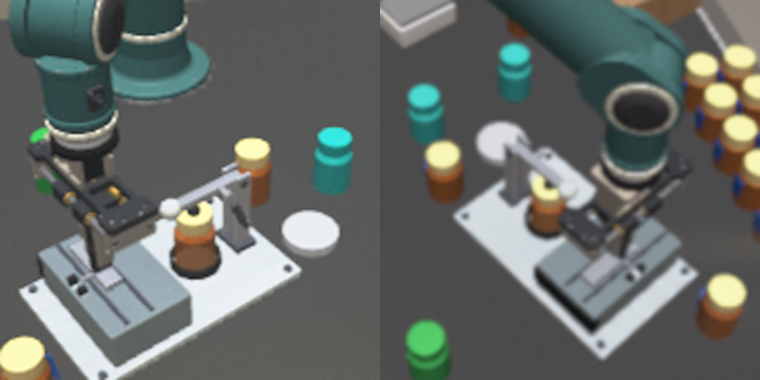

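All three measures put the pointer within 2 mm of mid-gap: scene +0.2 mm, side +1.9 mm, TCP travel 31.7 mm against 31.5. I hold for a second to see that it stays put.

>>> step_arm --plan '[[[1, 0, 0, 0, 0, 0, 0], [1, 0, 0, 0, 0, 0, 0], [1, 0, 0, 0, 0, 0, 0], [1, 0, 0, 0, 0, 0, 0], [1, 0, 0, 0, 0, 0, 0], [1, 0, 0, 0, 0, 0, 0], [1, 0, 0, 0, 0, 0, 0], [1, 0, 0, 0, 0, 0, 0]]]'

```text
time: 11.75
eef_pos: [0.5823, -0.1387, 0.0779]
ee_rot: [[-0.436, 0.9, 0.007], [0.9, 0.436, 0.0], [-0.003, 0.007, -1.0]]
force: [9.3, 1.5, -7.7]
width: 0.124
```

```bash
python3 look.py p12; python3 - <<'E'
from h import *
a=cv2.imread('pics/p12_a.png');b=cv2.imread('pics/p12_b.png')
a,b=a[225:275,240:290],a[200:270,280:350]
f=lambda x:cv2.resize(x,(390,390),interpolation=cv2.INTER_CUBIC)
cv2.imwrite('pics/p12y.png',np.hstack([f(a),f(b)]))
E
```

```text
{'time': 11.75, 'eef_pos': [0.582, -0.139, 0.078], 'force': [9.255, 1.47, -7.654], 'width': 0.124} [-0.00192807 -0.07861634]
```

View pics/p12y.png

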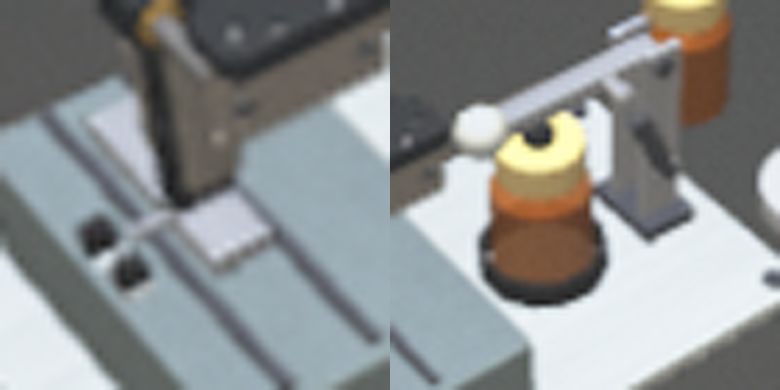

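The pose held steady for a second. The pointer at (130,235) in the left tile points into the gap between the lugs. The clamp foot is on the cap and the jar is upright, so I hand in.

```bash
python3 -c "
from plant import job_done
print(job_done())"
```

```text
the job is handed in; nothing more can be done
None
```

I swung the clamp arm over centre with the closed fingers and it snapped down on the jar cap. I then gripped the shutter handle, drew the slide to the mark and handed in while still holding it, at about 12 s.

**Last checks:**
- **Shutter:** the pointer's offset from mid-gap is +0.2 mm by the scene view and +1.9 mm by the side view. The gripper travelled 31.7 mm against the 31.5 mm I had measured. All are within the 4 mm allowed, and the tool moved less than 0.1 mm over the last second of holding.
- **Clamp and jar:** the clamp foot is on the cap and the jar stands upright in its collar.
- **Surroundings:** in the views I took, nothing else on the bench appears to have moved.

**What failed or disagreed:**
- **Clamp push:** the first push passed just over the knob because the fingertips sit about 20 mm behind the reported TCP. The wrist depth said 24–26 mm and the fixed views 16–20 mm. The second push, made lower, worked.
- **Shutter pull:** the first pull stopped about 5 mm short under the spring load, and a further 6 mm of pull corrected it.
- **Side camera:** it places the reader about 4–7 mm off from the other views, so I used only relative distances from it.

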